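# Load a glue cartridge into the bench-mounted air gun

## Task

Load the black-and-yellow cartridge from the tray into the air gun: draw it out by its nozzle, stand it upright on the bare table and let go so that you can take a new hold on its body, then lay it gently, without dropping it, on its side in the gun's trough with the nozzle out through the slot of the front plate, and let go. Then slide the red clamp knob forward until the sealing cup bears on the cartridge's base and has pressed the cartridge fully home against the front plate, without ramming it. Leave the other two cartridges in the tray and the other things on the table where they are.

Things in the scene. Friction and masses are not known exactly. Their poses are not given: they have to be found in the camera images.
- glue: Cartridge to load, black with yellow bands, about 0.4 kg: tube 49 mm in diameter up to 212 mm, short sloping shoulder, neck 18 mm in diameter up to 235 mm, then a nozzle tapering from 16 mm to a thin tip at 315 mm. Origin: centre of its base; z along the tube to the nozzle. Centre of mass about 120 mm from the base. In the tray its neighbours stand 12 mm away: only the nozzle can be gripped there.
- shoulder (a point): Point on the cartridge's axis 212 mm from its base, where the tube starts to slope in to the neck; this point comes into the plane of the front plate's inner face when the cartridge is home.
- navy: Another cartridge of the same size, navy blue with a white cap ring and nozzle, standing in the tray; stays there. Origin: centre of its base.
- white: Another cartridge of the same size, mostly white with blue, standing in the tray; stays there. Origin: centre of its base.
- tray: Cardboard tray fixed to the table, 186 x 66 mm and 45 mm high, floor 4 mm thick, walls 4 mm, with three cells in a row along its x axis, 61 mm apart, one cartridge upright in each. Origin: centre of its underside.
- gun: Air-powered cartridge gun in its stand, fixed to the table; barrel level, open above and at its sides. Origin: on the table top under the middle of the barrel; x is the way the nozzle has to point, z up. Barrel axis 150 mm above the origin. Behind x = -128 mm is the air cylinder, 62 mm in diameter, with a pistol grip below. Base plate 330 x 95 x 10 mm.
- barrel_axis (a point): Point on the barrel axis, 150 mm above the gun's origin; axes as the gun's. The blue trough is a channel of 26 mm inner radius round this axis, covering only the lowest 45 degrees either side (edges 18 mm below the axis), from x = -126 to +127 mm. A cartridge in it lies about 2 mm below this axis.
- front_plate (a point): Point on the barrel axis in the inner face of the front plate (gun x = +125 mm). The blue plate is 5 mm thick, 60 mm wide and reaches 9 mm above the axis; its U slot, open at the top, is 34 mm wide with its floor 17 mm below the axis.
- cup_face (a point): Centre of the face of the sealing cup (black disc 41 mm in diameter) that pushes on the cartridge's base; moves with the clamp.
- clamp_knob (a point): Centre of the red clamp knob, 22 mm in diameter and 25 mm high, on a stem of 10 mm that stands up through the slot of the air cylinder; 57 mm behind the cup's face and 66 mm above the barrel axis (37 mm above the cylinder's top).
- clamp (a joint): Travel of the clamp (cup and knob together) along the gun's x: 0 is fully back (247 mm between cup and front plate), up to 0.045 m forward. It starts within 8 mm of the back, moves with about 4 N and stays where it is left.
- tub: Round tub with a black lid, 101 mm across and 73 mm high, a bystander. Origin: centre of its underside.
- tape: Roll of masking tape lying flat, 100 mm across and 25 mm high, a bystander. Origin: centre of its underside.
- aerosol: Purple and black aerosol can with a white cap, 65 mm across and 201 mm high, a bystander. Origin: centre of its underside.

How it is judged (in metres and radians):
On the way, in this order (a step that is already met when the one before it is completed fails the run):
1. the cartridge stands upright by itself on the bare table, clear of the tray and let go (angle between glue's own z axis and vertical below 0.1 rad and height (world z) of glue below 0.003 m and horizontal distance between glue and tray above 0.065 m and contact force between glue and tray below 0.05 N and contact force between glue and the fingers below 0.05 N and linear speed of glue below 0.03 m/s), for 0.1 s.
2. the cartridge lies in the trough, nozzle in the slot, and is let go (angle between the z axis of glue and the x axis of gun, either way round below 0.1 rad and x of shoulder in the frame of gun above 0.08 m and distance between shoulder and front_plate below 0.04 m and contact force between glue and the fingers below 0.05 N and linear speed of glue below 0.03 m/s), for 0.1 s.
At the end, for the whole second after the job is handed in: The cartridge lies at rest along the trough (within 0.06 rad of the barrel axis and 7 mm of it), its shoulder within 4 mm of the front plate with the nozzle out through the slot, the sealing cup within 3 mm of its base; the other two cartridges stand upright in their tray (angle between the z axis of glue and the x axis of gun, either way round below 0.06 rad and x of shoulder in the frame of front_plate between -0.004 and 0.004 m and distance between shoulder and front_plate below 0.007 m and x of glue in the frame of cup_face below 0.003 m and distance between glue and cup_face below 0.007 m and linear speed of glue below 0.02 m/s and angle between each of navy, white's own z axis and vertical below 0.15 rad and horizontal distance between each of navy, white and tray below 0.075 m and height (world z) of each of navy, white below 0.01 m); the robot touches nothing.
It fails at once if the cartridge is rammed against the gun (more than 100 N between cartridge and gun, cup and front plate counted together) (contact force between glue and gun above 100 N).
It fails at once if the cartridge is dropped or toppled (faster than 0.45 m/s while not held) (contact force between glue and the fingers below 0.05 N and linear speed of glue above 0.45 m/s).
It fails at once if tub, tape or aerosol is shifted by more than 30 mm (distance of any of tub, tape, aerosol from where it was at the start of the episode above 0.03 m).
It fails at once if another cartridge is tipped or taken out of the tray (angle between any of navy, white's own z axis and vertical above 0.3 rad or height (world z) of any of navy, white above 0.03 m).
It also fails if it takes over 72 s, if anything falls off the work surface, if the arm or the gripper's body presses on something with over 40 N, if the wrist force passes 120 N, or if a joint passes its speed limit or range.

## Robot

A 7-joint arm with a two-finger parallel gripper is mounted at the origin on a cart in front of the work surface, level with it; the furniture and walls round the work are solid. World frame = base frame: x ahead of the robot, y to its left, z up, the work surface at z = 0. Lengths are in mm, angles in rad, forces in N, time in s.
With the tool pointing down it reaches from about 400 to 875 mm from the base axis. Payload 19.3 kg.
Tool frame: the origin (TCP) lies at the very end of the fingers, on their centre line; the grasp point (between the pads) lies 19 mm behind it (grip_point_offset is the z of the grasp point in the tool frame, in mm); z points along the fingers, y is the line along which they close (so a half turn about z gives the same grasp; the last joint's range is limited). The gripper opens to 85 mm and grips with 20 to 120 N. Pads are 22 mm wide; open, the fingers measure 114 mm over their backs; the gripper's body (76 mm by 85 mm) begins 54 mm behind the grasp point. The pads swing forward as they close: fully open they stand 13 mm farther back than shut.
Start: joints at [-1.192, 0.521, -0.036, 1.599, 0.021, 1.021, -0.113], TCP at [271.194, 563.088, 231.291] pointing down, gripper open.
Joint ranges: [-2.91, 2.91], [-0.3, 2.13], [-1.5, 1.42], [0.17, 2.43], [-1.26, 4.41], [0.16, 1.93], [-2.52, 2.52]. Speed limits (rad/s): [1.89, 1.89, 2.39, 2.39, 3.01, 3.01, 3.01].

## Interface

Orientations are given as a 3x3 rotation matrix whose columns are the frame's x, y, z axes.
In Python, from workcell import movep, movel, goto_joints, open_gripper, clamp, wait, inverse_kinematics, read_state, camera, PlanningError, finish_job, grip_point_offset gives the robot as it stands. Calls block until the motion is done:
- movep(position, orientation): joint-space move of the TCP to a pose.
- movel(position, frame=None, max_speed=150, guard=None): straight line of the TCP; frame=None keeps the orientation; max_speed is the mean speed in mm/s. With guard (N) it stops when the force on the tool has changed by that much, and returns True; else False.
- goto_joints(angles): joint-space move.
- open_gripper() and clamp(): open the fingers fully, or close them until they stop; the grip force is fixed at half the most.
- wait(seconds).
- inverse_kinematics(position, orientation): joint angles nearest the present ones, or None.
- read_state(): the state.
- camera(name): name is "scene" or "top"; returns a dict with "image" (480x640x3 uint8, blue, green, red), "range_z" (480x640 float32, mm along the optical axis (not along the pixel's ray), 0 where there is no reading), "fx", "fy", "cx", "cy" (pixels), "cam_to_world" (4x4, takes a point from camera to world coordinates). Camera axes: x right, y up, looking along -z (the intrinsics and any distortion apply to the point x, -y, -z); pixel columns grow to the right and rows downward; lengths in mm; the calibration is good to about 2 mm. A picture is of the moment at which its call begins.
A pose or a line that the arm cannot do raises PlanningError and nothing moves.
- finish_job(): hands the job in; it is judged then, once.
The state is a dict: "time": time; "qpos": joint angles; "qvel": joint speeds; "joint_efforts": joint torques, N m; "eef_pos": TCP position; "tool_rot": TCP orientation; "ft_force": force on the tool from outside, world axes, zero at the start; "torque": the same for the moment, N m; "finger_gap": finger opening in mm; "gripper_force": force on a finger pad.
Only numpy, scipy, OpenCV 4.12 (cv2) and the standard library are available. Lean on these libraries where they do the work, as an engineer would, in place of code of your own. Each camera call takes 0.05 s, during which the arm holds its last target. There are 200 camera calls.

## Working session

There is one attempt and no reset: what is moved stays moved. The work goes in short steps, each a Python script; the robot and the scene stay as the last script left them, time stands still between calls to the robot, and variables do not carry over. Pictures are saved under pics/ and viewed, at most 10 in all, crops included, and the job is handed in when it is done.

```bash
ls; mkdir -p pics; python3 - <<'E'
from workcell import *
import cv2,numpy as np
for n in("scene","top"):
    c=camera(n); cv2.imwrite(f"pics/{n}0.png",c["image"]); np.savez(f"{n}0.npz",**c)
    print(n,c["fx"],c["fy"],c["cx"],c["cy"],np.round(c["cam_to_world"],3).tolist(),[k for k in c], (c["range_z"]>0).mean())
s=read_state();print(s["time"],s["eef_pos"],np.round(s["tool_rot"],3).tolist(),s["finger_gap"],grip_point_offset)
E
```

```text
pics
scene 433.1999434749262 433.1999434749262 317.672292078304 238.1427249860976 [[0.806, 0.317, -0.5, 87.914], [-0.592, 0.426, -0.684, -681.03], [-0.004, 0.847, 0.531, 671.491], [0.0, 0.0, 0.0, 1.0]] ['image', 'range_z', 'fx', 'fy', 'cx', 'cy', 'cam_to_world'] 0.9363671875
top 596.3463162817327 596.3463162817327 309.8988958782258 242.9020667952601 [[-0.246, 0.756, -0.607, -389.93], [-0.969, -0.197, 0.147, 258.534], [-0.008, 0.625, 0.781, 1403.678], [0.0, 0.0, 0.0, 1.0]] ['image', 'range_z', 'fx', 'fy', 'cx', 'cy', 'cam_to_world'] 0.995927734375
0.1 [271.07373796 562.82090414 230.78105769] [[-0.901, 0.434, -0.0], [0.434, 0.901, -0.001], [-0.0, -0.001, -1.0]] 85.01547098924608 -18.700000000000003
```

View pics/scene0.png

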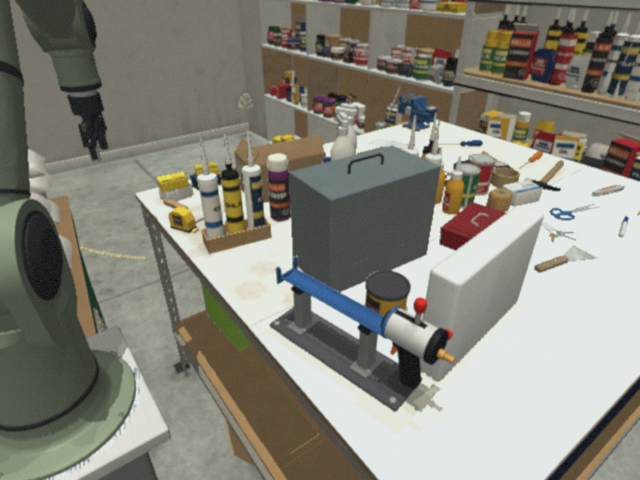

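View pics/top0.png

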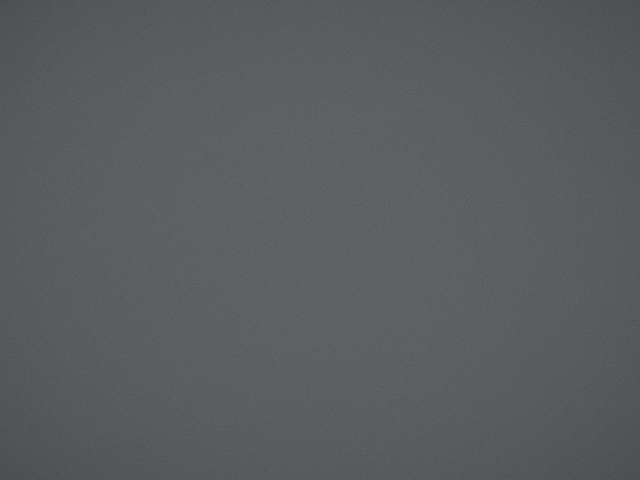

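The scene view shows the cartridges at about (209,205) white, (233,200) yellow and (253,195) navy. The tray is at (235,238), the gun runs from its front plate (288,275) to its knob (420,304), a grey toolbox stands at (365,215), and a white block at (480,290). The top view is blank grey, so something may be blocking it; I'll check its depth.

```bash
cat > h.py <<'E'
import numpy as np,cv2
def cloud(c):
    v,u=np.mgrid[0:480,0:640]; z=c["range_z"].astype(float)
    p=np.stack([(u-c["cx"])/c["fx"]*z,-(v-c["cy"])/c["fy"]*z,-z,np.ones_like(z)],-1)
    return (p@np.asarray(c["cam_to_world"]).T)[...,:3]
def proj(c,p):
    M=np.linalg.inv(c["cam_to_world"]); q=M[:3,:3]@np.asarray(p,float)+M[:3,3]
    return np.array([c["cx"]+c["fx"]*q[0]/-q[2], c["cy"]+c["fy"]*q[1]/q[2]])
def ray(c,u,v,z):
    T=np.asarray(c["cam_to_world"]); d=T[:3,:3]@np.array([(u-c["cx"])/c["fx"],-(v-c["cy"])/c["fy"],-1]); o=T[:3,3]
    return o+d*(z-o[2])/d[2]
E
python3 - <<'E'
from h import *
t=np.load("top0.npz"); r=t["range_z"]; print("top range",np.percentile(r[r>0],[1,50,99]), t["image"].std())
c=np.load("scene0.npz"); P=cloud(c); ok=c["range_z"]>0
for n,(u,v) in dict(white=(209,205),yel=(233,200),navy=(253,195),wtip=(202,140),ytip=(227,142),ntip=(250,138),trayL=(205,240),trayR=(268,232),trayfront=(235,243),aer=(279,185),knob=(420,304),tub=(385,283),boxtop=(365,175),boxL=(295,200),blocktop=(500,250),table=(260,260),plate=(287,278),trough=(330,297),cyl=(405,320),base=(340,350),baseR=(392,398),baseL=(282,322)).items(): print(n,P[v,u].round(0))
# table plane check
m=ok&(abs(P[...,2])<15)&(P[...,0]>250)&(P[...,0]<900); print("table z",np.median(P[m][:,2]))
# height map in robot area as picture
x,y,z=P[...,0],P[...,1],P[...,2]
m=ok&(x>150)&(x<1000)&(y>-700)&(y<800)&(z>-30)&(z<400)
im=np.zeros((600,800,3),np.uint8)
o=np.argsort(z[m]); X=x[m][o];Y=y[m][o];C=c["image"][m][o]
col=(400-Y*0.5).astype(int); row=(575-(X-150)*0.65).astype(int)
im[np.clip(row,0,599),np.clip(col,0,799)]=C
im=cv2.dilate(im,np.ones((2,2)))
for xx in range(200,1001,100): cv2.putText(im,str(xx),(0,int(575-(xx-150)*.65)),0,.4,(0,255,0))
for yy in range(-600,800,100): cv2.putText(im,str(yy),(int(400-yy*.5),595),0,.4,(0,255,0))
cv2.imwrite("pics/plan.png",im)
E
```

```text
top range [ 81.3112326  107.32668304 157.21559509] 4.713116852762708
white [455. 305. 141.]
yel [519. 294. 141.]
navy [575. 284. 143.]
wtip [  88. -681.  671.]
ytip [  88. -681.  671.]
ntip [  88. -681.  671.]
trayL [434. 321.  32.]
trayR [606. 272.  20.]
trayfront [506. 285.  13.]
aer [687. 331. 124.]
knob [ 522. -357.  224.]
tub [ 663. -149.   70.]
boxtop [727.   6. 260.]
boxL [592. 100. 198.]
blocktop [ 738. -350.  237.]
table [530. 189.  -1.]
plate [461. -62. 123.]
trough [  88. -681.  671.]
cyl [ 519. -334.  176.]
base [ 494. -201.    8.]
baseR [ 494. -350.   14.]
baseL [445. -58.   6.]
table z -1.0205643250134244
```

View pics/plan.png

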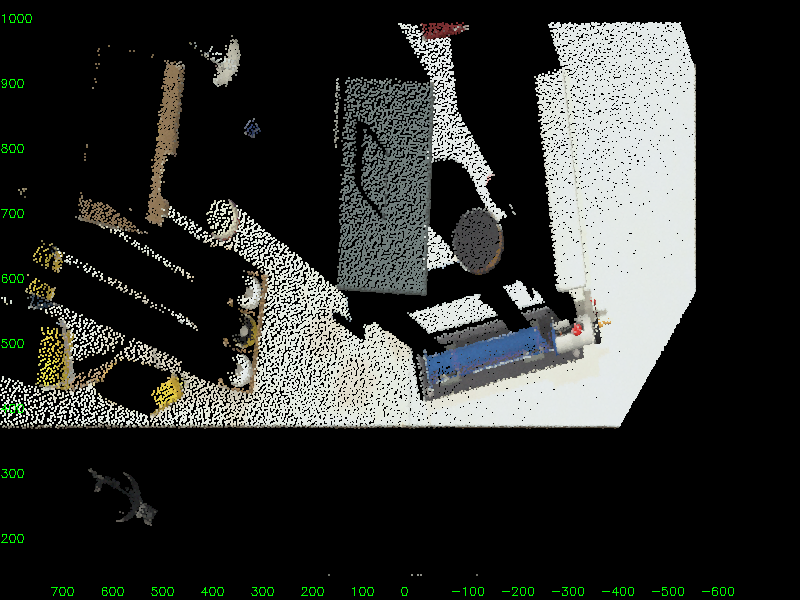

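The plan view puts the gun from about (460,-60) at the plate to (525,-350) at the tail, the tray along the line from (465,327) to (585,306), and the toolbox corner near (575,110). The top camera is blocked at about 100 mm, presumably by the arm, so I'll measure, move to the pre-grasp pose and look again.

```bash
cat >> h.py <<'E'
from scipy.optimize import least_squares
def circ(P,r,g):
    f=lambda q:np.hypot(P[:,0]-q[0],P[:,1]-q[1])-r
    s=least_squares(f,g,loss="soft_l1",f_scale=2); return s.x,np.median(abs(s.fun))
def down(yx,yy,tilt=0):
    y=np.array([yx,yy,0.]);y/=np.linalg.norm(y); z=np.array([0,0,-1.]); return np.stack([np.cross(y,z),y,z],1)
E
python3 - <<'E'
from h import *; from workcell import *
c=np.load("scene0.npz"); P=cloud(c); ok=c["range_z"]>0
Q=P[ok]; C=[]
for n,g in dict(white=(465,327),glue=(525,317),navy=(585,306)).items():
    m=(abs(Q[:,2]-130)<65)&(np.hypot(Q[:,0]-g[0],Q[:,1]-g[1])<30)
    x,e=circ(Q[m],24.5,g); C.append(x); print(n,x.round(1),round(e,2),m.sum())
    for lo,hi in((60,100),(160,200)):
        k=m&(Q[:,2]>lo)&(Q[:,2]<hi); print("   ",circ(Q[k],24.5,g)[0].round(1))
d=(C[2]-C[0])/np.linalg.norm(C[2]-C[0]); print("dir",d,np.linalg.norm(C[2]-C[0]))
cen=C[1]; R=down(-d[1],d[0]); print(R.round(3).tolist())
np.savez("glue.npz",cen=cen,d=d,R=R)
movep([cen[0],cen[1],385],R)
s=read_state(); print(s["time"],s["eef_pos"])
for n in("scene","top"):
    c=camera(n); cv2.imwrite(f"pics/{n}1.png",c["image"]); np.savez(f"{n}1.npz",**c); print((c["range_z"]<300).mean())
E
```

```text
white [467.2 326.3] 1.03 813
    [466.9 326.1]
    [467.3 326.3]
glue [527.2 316.2] 0.9 787
    [527.1 316.2]
    [527.2 316. ]
navy [587.1 305.7] 0.97 750
    [587.  305.7]
    [587.1 305.6]
dir [ 0.98555471 -0.16935738] 121.6379943747506
[[-0.986, 0.169, 0.0], [0.169, 0.986, 0.0], [0.0, 0.0, -1.0]]
1.5417 [526.37773072 317.21078191 384.42773795]
0.054700520833333335
1.0
```

View pics/top1.png

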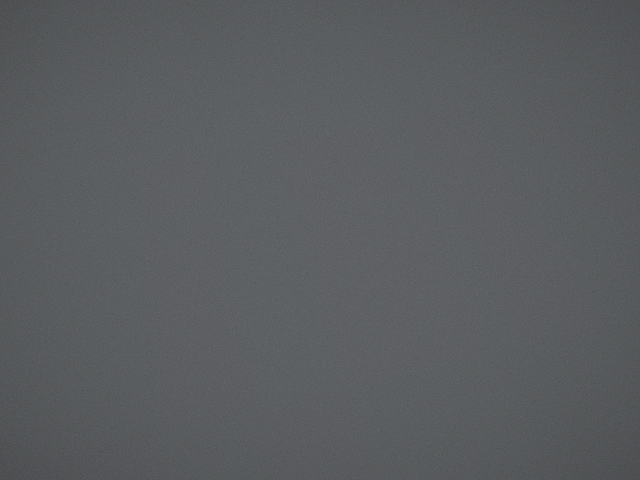

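The top camera is still covered and looks unusable, so I'll rely on the scene camera. The cartridge fits are consistent: spacing is 121.6 mm against a nominal 122, and the tubes are upright. Next I grip the nozzle.

```bash
python3 - <<'E'
from h import *; from workcell import *
g=np.load("glue.npz"); cen=g["cen"];R=g["R"]
print(movel([cen[0],cen[1],254],R,max_speed=150,guard=8)); s=read_state(); print(s["eef_pos"],s["ft_force"])
clamp(); s=read_state(); print(s["time"],s["finger_gap"],s["gripper_force"],s["ft_force"])
p=s["eef_pos"]
print(movel([cen[0],cen[1],320],None,max_speed=80)); s=read_state(); print(s["time"],s["finger_gap"],s["eef_pos"],s["ft_force"])
c=camera("scene"); cv2.imwrite("pics/s2.png",c["image"][60:340,120:500]); np.savez("s2.npz",**c)
E
```

```text
False
[527.47792164 316.40617332 254.83651552] [ 0.56002908  0.38962546 -0.39250092]
3.35 9.472238672430679 58.88388690131251 [-0.28205401 -0.64650902  4.0121696 ]
False
4.325 9.952206836798792 [526.9476842  316.03412954 319.43373383] [ 0.18136859  0.31697677 -3.70352572]
```

View pics/s2.png

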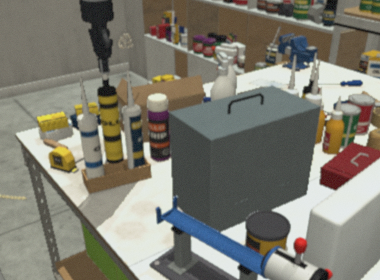

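The cartridge hangs straight from the gripper, and the wrist reads -3.7 N, which matches its weight. Before placing it I'll fit the gun pose and check inverse kinematics for the regrasp.

```bash
cat > gunfit.py <<'E'
from h import *
c=np.load("scene0.npz"); P=cloud(c); ok=c["range_z"]>0; hsv=cv2.cvtColor(c["image"],cv2.COLOR_BGR2HSV)
near=ok&(P[...,0]>380)&(P[...,0]<600)&(P[...,1]<-20)&(P[...,1]>-420)
blue=near&(hsv[...,0]>100)&(hsv[...,0]<125)&(hsv[...,1]>120)&(P[...,2]>90)&(P[...,2]<170)
red=near&((hsv[...,0]<8)|(hsv[...,0]>172))&(hsv[...,1]>150)&(P[...,2]>195)
base=near&(abs(P[...,2]-9)<4)
B=P[blue]; K=P[red]; 
# trough (radius-26 inner or outer surface): axis fit  params: lateral offset, yaw
th0=np.arctan2(.98,-.2)
cyl=near&(P[...,1]<-255)&(P[...,1]>-345)&(P[...,2]>125)&(P[...,2]<185)&(hsv[...,1]<60)&(hsv[...,2]>90)
Y=P[cyl]
T=B[(B[:,1]<-90)&(B[:,1]>-230)]
def lat(q,p): # gun through point (495,-200)+q0*n, yaw q1
    x=np.array([np.cos(q[1]),np.sin(q[1])]); n=np.array([-x[1],x[0]]); d=p[:,:2]-[495,-200]
    return d@x, d@n-q[0]
def f(q):
    a,l=lat(q,Y); r1=np.hypot(l,Y[:,2]-150+q[2])-31
    a,l=lat(q,T); r2=np.hypot(l,T[:,2]-150+q[2])-26
    return np.r_[r1,r2*0.5]
s=least_squares(f,[0,th0,0],loss="soft_l1",f_scale=2); q=s.x; print("q",q, len(Y),len(T),np.median(abs(s.fun)))
s1=least_squares(lambda q:f(np.r_[q,1])[:len(Y)],[0,th0],loss="soft_l1",f_scale=2);print("cyl only",s1.x,np.median(abs(s1.fun)))
x=np.array([np.cos(q[1]),np.sin(q[1])]);n=np.array([-x[1],x[0]])
a,l=lat(q,B); m=(a>90)&(B[:,2]>134); print("plate a hist",np.histogram(a[m],bins=np.arange(100,160,3)))
print("plate lateral",np.percentile(l[m],[1,99]),"top z",np.percentile(B[m][:,2],99))
a,l=lat(q,P[base]); print("base a",np.percentile(a,[.3,99.7]),"l",np.percentile(l,[.5,99.5]))
a,l=lat(q,K); print("knob a",np.percentile(a,[2,50,98]),"l",np.percentile(l,[2,50,98]),"z",np.percentile(K[:,2],[2,98]),len(K))
a,l=lat(q,T); 
for lo in range(-80,100,40):
    k=(a>lo)&(a<lo+40); print("trough",lo,np.percentile(l[k],[1,99]).round(1),np.percentile(T[k][:,2],[1,99]).round(1))
E
python3 gunfit.py
```

```text
q [-3.6313373   1.85562701 -0.38617547] 940 985 1.8489036502714384
cyl only [68.22277863  2.44623983] 4.045856246351374
plate a hist (array([ 0,  0,  0,  0,  0,  0,  0,  0,  0,  0,  0,  0,  0,  0, 11, 21, 12,
        0,  0]), array([100, 103, 106, 109, 112, 115, 118, 121, 124, 127, 130, 133, 136,
       139, 142, 145, 148, 151, 154, 157]))
plate lateral [-37.6649277   19.20743461] top z 157.16069730174726
base a [-185.37685916  164.74658438] l [-49.75759433  59.13996475]
knob a [-164.12246235 -157.80217552 -149.68349373] l [ 9.38814797 19.69219176 24.05900216] z [208.45296994 227.5335113 ] 136Traceback (most recent call last):
  File "gunfit.py", line 29, in <module>
    k=(a>lo)&(a<lo+40); print("trough",lo,np.percentile(l[k],[1,99]).round(1),np.percentile(T[k][:,2],[1,99]).round(1))
                                          ~~~~~~~~~~~~~^^^^^^^^^^^^^
    return _quantile_unchecked(
        a, q, axis, out, overwrite_input, method, keepdims, weights)
    return _ureduce(a,
                    func=_quantile_ureduce_func,
    ...<5 lines>...
                    overwrite_input=overwrite_input,
                    method=method)
    r = func(a, **kwargs)
    result = _quantile(arr,
                       quantiles=q,
    ...<2 lines>...
                       out=out,
                       weights=wgt)
    slices_having_nans = np.isnan(arr[-1, ...])
                                  ~~~^^^^^^^^^
IndexError: index -1 is out of bounds for axis 0 with size 0
```

```bash
cat > gunfit.py <<'E'
from h import *
c=np.load("scene0.npz"); P=cloud(c); ok=c["range_z"]>0; hsv=cv2.cvtColor(c["image"],cv2.COLOR_BGR2HSV)
near=ok&(P[...,0]>380)&(P[...,0]<600)&(P[...,1]<-20)&(P[...,1]>-420)
blue=near&(hsv[...,0]>100)&(hsv[...,0]<125)&(hsv[...,1]>120)&(P[...,2]>90)&(P[...,2]<175)
red=near&((hsv[...,0]<8)|(hsv[...,0]>172))&(hsv[...,1]>150)&(P[...,2]>204)
B=P[blue]; K=P[red]; Kc,e=circ(K[K[:,2]<226],11,K.mean(0)[:2]); print("knob",Kc,e,"ztop",np.percentile(K[:,2],97))
pl=B[(B[:,2]>138)&(B[:,1]>-95)]; print("plate pts",len(pl),pl.mean(0))
mid=np.array([459,-60.])
for it in range(4):
    x=mid-Kc; x/=np.linalg.norm(x); n=np.array([-x[1],x[0]])
    d=pl[:,:2]-Kc; l=d@n; a=d@x
    mid=Kc+x*np.median(a)+n*((l.min()+l.max())/2)
print("x",x,"yaw",np.arctan2(x[1],x[0]),"plate mid",mid,"lat",l.min(),l.max(),"a",np.percentile(a,[2,50,98]),"dist from knob")
# plate plane normal
A=np.c_[pl[:,:2]-pl[:,:2].mean(0)]; u,s,vt=np.linalg.svd(A); print("plate lateral dir",vt[0],"vs n",n)
# base plate near-side edge & minAreaRect
base=near&(abs(P[...,2]-9)<4)&(hsv[...,2]<130); Q=P[base][:,:2].astype(np.float32); print("rect",cv2.minAreaRect(Q))
d=Q-Kc;a=d@x;l=d@n
print("base a",np.percentile(a,[.3,99.7]),"l",np.percentile(l,[.5,99.5]))
for lo in range(-50,290,40):
    k=(a>lo)&(a<lo+40)
    if k.sum()>5:print(lo,"base near-edge l max/min",l[k].max().round(1),l[k].min().round(1))
T=B[:, :]; d=T[:,:2]-Kc;a=d@x;l=d@n
for lo in range(60,300,30):
    k=(a>lo)&(a<lo+30); 
    if k.sum()>5: 
        top=k&(T[:,2]>126); print("trough",lo,np.percentile(l[k],[1,99]).round(1),"z",np.percentile(T[k][:,2],[1,99]).round(1), "upper l",np.round(np.percentile(l[top],[5,50,95]),1) if top.sum()>3 else None)
E
python3 gunfit.py
```

```text
knob [ 530.36337836 -349.51535284] 0.9461596860925088 ztop 227.46318895978976
plate pts 36 [465.10101668 -55.9264412  146.85709495]
x [-0.21317848  0.97701327] yaw 1.7856234038909446 plate mid [466.26307047 -55.73874588] lat -28.687389042315374 28.687389041423184 a [298.86364776 300.68845051 302.83602357] dist from knob
plate lateral dir [-0.97488566 -0.22270598] vs n [-0.97701327 -0.21317848]
rect ((506.72314453125, -209.5106658935547), (113.03441619873047, 353.047607421875), 12.217873573303223)
base a [-22.61141037 315.65649456] l [-60.8628226   49.05335266]
-50 base near-edge l max/min -57.8 -62.1
-10 base near-edge l max/min 50.0 -63.0
30 base near-edge l max/min 49.9 -43.7
70 base near-edge l max/min 49.4 -43.6
110 base near-edge l max/min 49.1 -42.6
150 base near-edge l max/min 49.2 -44.2
190 base near-edge l max/min 49.6 -44.4
230 base near-edge l max/min 49.4 -43.9
270 base near-edge l max/min 48.4 -44.8
trough 60 [-18.5  22.9] z [121. 133.] upper l [-17.5  10.   22.8]
trough 90 [-19.4  21.6] z [121.4 132.9] upper l [-18.7 -14.1  21.2]
trough 120 [-17.8  21.1] z [121.4 132.9] upper l [-17.6 -13.7  20.3]
trough 150 [-18.2  20. ] z [121.5 132.9] upper l [-17.7 -13.9  19.5]
trough 180 [-19.7  19.1] z [121.5 132.6] upper l [-19.6 -14.9  19. ]
trough 210 [-19.4  22.4] z [121.8 133.1] upper l [-18.8 -13.8  21.9]
trough 240 [-19.3  22. ] z [120.8 133.2] upper l [-18.6 -14.8  22. ]
trough 270 [-21.8  28.3] z [121. 150.] upper l [-19.6 -12.9  27.3]
```

```bash
python3 - <<'E'
from h import *; from workcell import *
c=np.load("s2.npz"); P=cloud(c); Q=P[c["range_z"]>0]; s=read_state(); p=s["eef_pos"]
for lo,hi in((90,150),(150,210),(210,268)):
    m=(Q[:,2]>lo)&(Q[:,2]<hi)&(np.hypot(Q[:,0]-527,Q[:,1]-316)<29); x,e=circ(Q[m],24.5,(527,316)); print(lo,x,e,m.sum(),"minus tcp",x-p[:2])
R=s["tool_rot"]; print("tool y",R[:,1])
# IK exploration
mid=np.array([466.26,-55.74]); yaw=1.785; gx=np.array([np.cos(yaw),np.sin(yaw),0]); n=np.array([-gx[1],gx[0],0])
F=np.r_[mid,150]+1.2*n-1.2*gx*0
def frame(h,al): # h horizontal approach dir, tool tilted down al from horizontal; closing axis horizontal
    z=np.cos(al)*h+np.sin(al)*np.array([0,0,-1.]); y=np.cross([0,0,1.],h); return np.stack([np.cross(y,z),y,z],1)
def tryik(pt,h,al):
    out=[]
    for sg in(1,-1):
        R=frame(h,al)*np.array([sg,sg,1]); q=inverse_kinematics(pt+19*R[:,2],R); out.append(None if q is None else np.round(q,2).tolist())
    return out
ax=120.  # grip location from base
plc=F+np.array([0,0,-2])+gx*(-13-212+ax)
for al in(0,.3,.6): print("place",al,plc.round(0),tryik(plc,gx,np.pi/2+al))
for S in((520,170),(480,150),(470,60),(450,100)):
  for ang in(0,30,60,90,102):
    h=np.array([np.cos(np.radians(ang)),np.sin(np.radians(ang)),0])
    print(S,ang,[ (al,[q is not None for q in tryik(np.array([S[0],S[1],140.]),h,al)]) for al in(0,.3,.6)])
E
```

```text
90 [526.68926369 316.43061444] 0.91699600598138 356 minus tcp [-0.27830937  0.40611136]
150 [526.81823875 316.44817478] 0.9734833282027768 386 minus tcp [-0.14933431  0.4236717 ]
210 [526.81137023 316.53689988] 1.070120793596283 410 minus tcp [-0.15620283  0.5123968 ]
tool y [ 1.69295371e-01  9.85565087e-01 -7.32567665e-04]
place 0 [ 487. -159.  148.] [[-0.55, 0.92, 1.22, 2.02, -1.05, 1.04, -1.72], [-0.06, 0.52, 0.35, 2.0, -0.28, 0.67, 0.68]]
place 0.3 [ 487. -159.  148.] [[0.9, 0.82, -1.28, 2.05, 1.2, 1.24, 2.39], [-0.3, 0.5, 0.42, 2.11, 0.19, 0.49, 0.11]]
place 0.6 [ 487. -159.  148.] [[-0.12, 0.52, -0.05, 2.17, 1.05, 0.74, 2.29], [-0.54, 0.59, 0.52, 2.19, 0.75, 0.48, -0.58]]
(520, 170) 0 [(0, [False, False]), (0.3, [False, False]), (0.6, [False, False])]
(520, 170) 30 [(0, [False, False]), (0.3, [False, False]), (0.6, [False, False])]
(520, 170) 60 [(0, [True, True]), (0.3, [True, True]), (0.6, [True, True])]
(520, 170) 90 [(0, [True, True]), (0.3, [True, True]), (0.6, [True, True])]
(520, 170) 102 [(0, [True, True]), (0.3, [True, True]), (0.6, [True, True])]
(480, 150) 0 [(0, [Fa
[... 451 characters left out ...]
(470, 60) 30 [(0, [False, False]), (0.3, [False, False]), (0.6, [False, False])]
(470, 60) 60 [(0, [True, True]), (0.3, [True, True]), (0.6, [True, True])]
(470, 60) 90 [(0, [True, True]), (0.3, [True, True]), (0.6, [True, True])]
(470, 60) 102 [(0, [True, True]), (0.3, [True, True]), (0.6, [True, True])]
(450, 100) 0 [(0, [False, False]), (0.3, [False, False]), (0.6, [False, False])]
(450, 100) 30 [(0, [False, False]), (0.3, [False, False]), (0.6, [False, False])]
(450, 100) 60 [(0, [True, True]), (0.3, [True, True]), (0.6, [False, False])]
(450, 100) 90 [(0, [True, True]), (0.3, [True, True]), (0.6, [True, True])]
(450, 100) 102 [(0, [True, True]), (0.3, [True, True]), (0.6, [True, True])]
```

The camera agrees with the robot to about 0.5 mm. I'll stand the cartridge at (490,190) and let go.

```bash
python3 - <<'E'
from h import *; from workcell import *
g=np.load("glue.npz"); cen=g["cen"];R=g["R"]; y=R[:2,1]
v=cen-75*y
movel([*v,321],R,max_speed=120); movel([490,190,321],R,max_speed=120); wait(.2)
movel([490,190,257.5],R,max_speed=80); wait(.2)
print(movel([490,190,247],R,max_speed=15,guard=2.5)); s=read_state(); print(s["time"],s["eef_pos"],s["ft_force"],s["finger_gap"])
wait(.2); open_gripper(); s=read_state(); print(s["time"],s["ft_force"],s["finger_gap"])
movel([490,190,385],R,max_speed=150)
c=camera("scene"); P=cloud(c); Q=P[c["range_z"]>0]; np.savez("s3.npz",**c)
for lo,hi in((10,80),(80,150),(150,205)):
    m=(Q[:,2]>lo)&(Q[:,2]<hi)&(np.hypot(Q[:,0]-490,Q[:,1]-190)<35); print(lo,circ(Q[m],24.5,(490,190)),m.sum())
cv2.imwrite("pics/s3.png",c["image"][60:340,120:500]); print(read_state()["time"])
E
```

```text
True
7.6417 [490.09943392 190.15856015 250.23860493] [-0.6659208   0.9182419   5.29306346] 9.422755037394683
8.5583 [ 0.00583841 -0.36262334  0.71443843] 85.42315907801552
10 (array([490.16812178, 190.77052301]), np.float64(0.8676018112635706)) 434
80 (array([490.29868892, 190.6014987 ]), np.float64(0.8698922426673406)) 478
150 (array([490.21861568, 190.86628607]), np.float64(0.867907544539797)) 422
9.6583
```

View pics/s3.png

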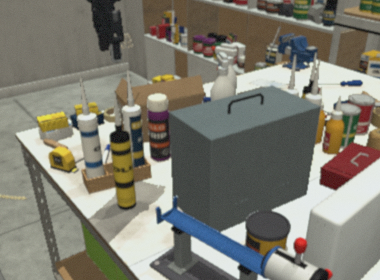

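The cartridge stands upright on bare table at crop (122,165), with fit (490.3,190.5), and the neighbours are undisturbed. Now I plan the side regrasp.

```bash
cat >> h.py <<'E'
UP=np.array([0,0,1.])
def frame(h,al,sg=1):
    z=np.cos(al)*h-np.sin(al)*UP; y=np.cross(UP,h); return np.stack([np.cross(y,z),y,z],1)*np.array([sg,sg,1])
hd=lambda deg:np.array([np.cos(np.radians(deg)),np.sin(np.radians(deg)),0])
yaw=1.785; gx=np.array([np.cos(yaw),np.sin(yaw),0]); gn=np.array([-gx[1],gx[0],0])
F=np.array([466.4,-56.1,150])+1.2*gn-0.8*gx   # front plate point (camera bias removed)
S=np.array([490.4,190.2,0]); AX=130.
E
python3 - <<'E'
from h import *; from workcell import *
r=lambda q:None if q is None else np.round(q,2).tolist()
print(r(read_state()["qpos"]))
for sg in(1,-1):
  for ang in(60,80,100):
    for al in(.1,.3,.5):
      R=frame(hd(ang),al,sg); G=S+[0,0,AX]
      a=[inverse_kinematics(G-d*R[:,2],R) for d in(-19,100)]
      Rp=frame(gx,np.pi/2+al,sg); pl=F-[0,0,2]+gx*(-13-212+AX)
      b=[inverse_kinematics(pl+19*Rp[:,2]+[0,0,dz],Rp) for dz in(0,90)]
      print(sg,ang,al,*[r(q) for q in a+b])
E
```

```text
[-0.48, 0.23, -0.0, 1.64, 0.0, 1.27, 0.92]
1 60 0.1 [1.1, 1.74, -1.3, 2.32, 3.34, 0.2, 0.1] [1.5, 1.84, -1.39, 2.36, 1.1, 0.24, 2.36] [1.06, 0.99, -1.48, 1.99, 1.14, 1.33, 2.51] [-0.69, 0.67, 1.23, 1.99, -0.69, 0.95, -2.06]
1 60 0.3 [1.0, 1.49, -1.29, 2.36, 3.1, 0.31, 0.1] None [0.64, 0.59, -0.84, 2.07, 0.99, 0.91, 2.51] [0.98, 0.71, -1.42, 1.98, 1.04, 1.33, 2.52]
1 60 0.5 [0.9, 1.25, -1.28, 2.37, 2.82, 0.33, 0.13] None [0.04, 0.49, -0.2, 2.15, 0.98, 0.74, 2.4] [0.5, 0.41, -0.78, 2.06, 0.95, 1.05, 2.51]
1 80 0.1 [0.79, 1.27, -0.86, 2.09, -1.2, 0.68, -1.79] [0.73, 1.07, -0.45, 2.05, -1.17, 1.13, -1.78] [1.06, 0.99, -1.48, 1.99, 1.14, 1.33, 2.51] [-0.69, 0.67, 1.23, 1.99, -0.69, 0.95, -2.06]
1 80 0.3 [0.87, 1.25, -1.06, 2.12, -0.91, 0.37, -2.16] [0.69, 0.88, -0.45, 2.11, -1.18, 1.0, -1.89] [0.64, 0.59, -0.84, 2.07, 0.99, 0.91, 2.51] [0.98, 0.71, -1.42, 1.98, 1.04, 1.33, 2.52]
1 80 0.5 [0.68, 0.96, -0.85, 2.15, -1.22, 0.44, -2.02] [0.46, 0.67, -0.24, 2.15, -1.24, 0.99, -1.99] [0.04, 0.49, -0.2, 2.15, 0.98, 0.74, 2.4] [0.5, 0.41, -0.78, 2.06, 0.95, 1.05, 2.51]
1 100 0.1 [0.28, 1.08, -0.2
[... 1429 characters left out ...]
4, 1.12] [0.61, 0.7, -0.45, 2.14, -1.15, 0.88, 1.08] [-0.37, 0.52, 0.33, 2.17, 0.71, 0.53, -0.51] [-0.37, 0.34, 0.32, 2.1, 0.6, 0.74, -0.32]
-1 100 0.1 [0.18, 1.07, -0.11, 1.86, -1.23, 1.44, 1.33] [0.27, 1.08, 0.03, 1.73, -1.12, 1.64, 1.28] [-0.16, 0.5, 0.38, 2.05, -0.16, 0.59, 0.52] [-0.17, 0.35, 0.38, 1.97, -0.05, 0.81, 0.43]
-1 100 0.3 [0.14, 0.95, -0.08, 1.9, -1.21, 1.29, 1.27] [0.22, 0.93, 0.06, 1.79, -1.08, 1.5, 1.21] [-0.28, 0.49, 0.37, 2.11, 0.25, 0.5, 0.05] [-0.3, 0.33, 0.38, 2.04, 0.25, 0.73, 0.09]
-1 100 0.5 [0.08, 0.84, -0.07, 1.95, -1.17, 1.13, 1.17] [0.15, 0.78, 0.08, 1.85, -1.03, 1.36, 1.1] [-0.37, 0.52, 0.33, 2.17, 0.71, 0.53, -0.51] [-0.37, 0.34, 0.32, 2.1, 0.6, 0.74, -0.32]
```

```bash
cat >> h.py <<'E'
AX=135.; AL=.45; ANG=86; RG=frame(hd(ANG),AL,-1); RP=frame(gx,np.pi/2+AL,-1); OFF=22.
E
python3 - <<'E'
from h import *; from workcell import *
G=S+[0,0,AX]; T=G+OFF*RG[:,2]; pre=T-115*RG[:,2]
R0=read_state()["tool_rot"]
movel([475,70,385],None,max_speed=200)
movep(pre+[0,0,110],RG); s=read_state(); print(s["time"],s["qpos"].round(2) if hasattr(s["qpos"],"round") else s["qpos"],s["ft_force"])
movel(pre,RG,max_speed=150)
print(movel(T,RG,max_speed=80,guard=6)); s=read_state(); print(s["time"],s["eef_pos"]-T,s["ft_force"])
c=camera("scene"); cv2.imwrite("pics/s4.png",cv2.resize(c["image"][100:340,120:440],None,fx=2,fy=2)); np.savez("s4.npz",**c)
E
```

```text
11.5583 [ 0.12  0.54  0.2   2.04 -1.2   1.39  1.02] [-0.28690684  0.317257    1.00509602]
False
14.0333 [ 0.09646186 -0.22719716  0.07082088] [0.3027976  0.02353273 0.27979117]
```

View pics/s4.png

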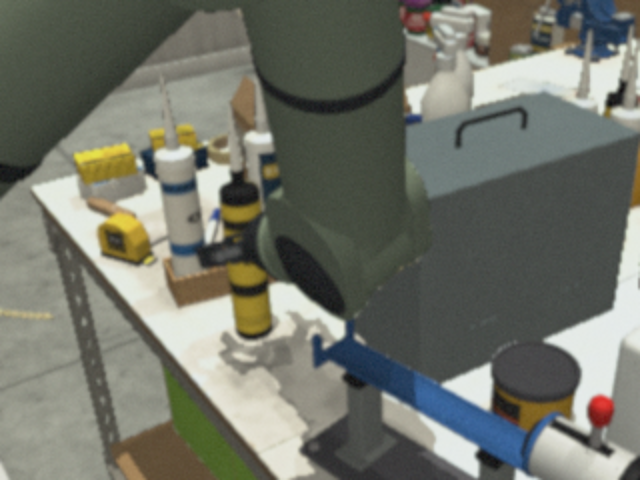

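The open fingers straddle the tube at about (235,245) in the crop and the wrist is clear of the toolbox. Now I grip, lift, and swing it level above the gun.

```bash
python3 - <<'E'
from h import *; from workcell import *
G=S+[0,0,AX]; T=G+OFF*RG[:,2]
clamp(); s=read_state(); print(s["time"],s["finger_gap"],s["gripper_force"],s["ft_force"])
movel(T+[0,0,25],RG,max_speed=60); s=read_state(); print(s["finger_gap"],s["ft_force"])
pl=F-[0,0,2]+gx*(-13-212+AX); Tp=pl+OFF*RP[:,2]
W1=T+[0,0,180]; W3=Tp+[0,0,140]
print([None if q is None else q.round(2) for q in map(np.asarray,(inverse_kinematics(W1,RG),inverse_kinematics(W3,RP),inverse_kinematics(Tp,RP)))])
movel(W1,RG,max_speed=120); print(read_state()["time"])
try:
    movel(W3,RP,max_speed=100)
except PlanningError as e: print("PE",e)
s=read_state(); print(s["time"],s["eef_pos"]-W3,s["ft_force"],np.round(s["qpos"],2))
c=camera("scene"); cv2.imwrite("pics/s5.png",cv2.resize(c["image"][100:400,160:480],None,fx=1.9,fy=1.9)); np.savez("s5.npz",**c)
E
```

```text
14.5167 47.66564219086428 61.33080594241619 [-0.3680022  -2.79516365  3.90103393]
47.92774820371624 [ 0.45062686 -0.33617707 -5.21026479]
[array([ 0.47,  0.51, -0.55,  2.05, -1.16,  0.97,  0.79]), array([-0.02,  0.25, -0.09,  2.02,  0.6 ,  0.92, -0.28]), array([-0.27,  0.5 ,  0.22,  2.15,  0.7 ,  0.55, -0.47])]
16.525
20.3417 [0.03058851 0.01970938 0.04553789] [-0.11623935 -0.36517849 -4.05234362] [-0.02  0.25 -0.09  2.02  0.6   0.92 -0.28]
```

```bash
ls pics
```

```text
plan.png
s2.png
s3.png
s4.png
s5.png
scene0.png
scene1.png
top0.png
top1.png
```

View pics/s5.png

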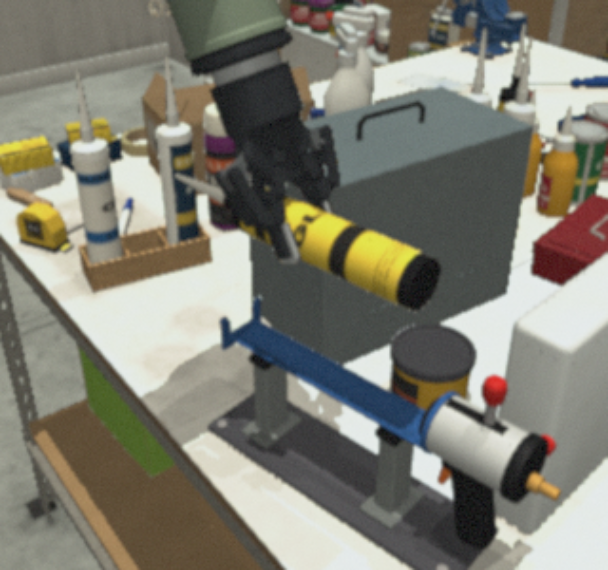

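```bash
cat > glueaxis.py <<'E'
from h import *
def glueaxis(c,c0,H,show=True):
    """fit cylinder r24.5 near nominal axis: centre c0 (gun axis line at height), H half window"""
    P=cloud(c);ok=c["range_z"]>0;hsv=cv2.cvtColor(c["image"],cv2.COLOR_BGR2HSV)
    Q=P[ok]; hs=hsv[ok]; d=Q-c0; a=d@gx; l=d@gn; v=d[:,2]
    m=(abs(np.hypot(l,v)-24.5)<9)&(a>-220)&(a<130)
    yel=m&(hs[:,0]>18)&(hs[:,0]<35)&(hs[:,1]>120)
    def f(q): return np.hypot(l[m]-q[0]-q[1]*a[m]/100,v[m]-q[2]-q[3]*a[m]/100)-24.5
    s=least_squares(f,[0,0,0,0],loss="soft_l1",f_scale=2)
    return s.x,np.median(abs(s.fun)),m.sum(),np.percentile(a[m],[0,1,50,99,100]),a[yel],a[m]
E
python3 - <<'E'
from glueaxis import *
c=np.load("s5.npz")
x,e,n,pa,ay,am=glueaxis(c,F+[0,0,138],0); print("offset l,slope/100,v,slope/100",x.round(2),e,n,"a rel to plate",pa.round(1))
h,b=np.histogram(am,bins=np.arange(-250,60,10)); print(list(zip(b.astype(int),h)))
h,b=np.histogram(ay,bins=np.arange(-250,60,10)); print(list(zip(b.astype(int),h)))
E
```

```text
offset l,slope/100,v,slope/100 [0.14 0.14 0.26 0.78] 0.5801975976526208 2335 a rel to plate [-220.  -219.6 -149.7  -24.9  -14.5]
[(np.int64(-250), np.int64(0)), (np.int64(-240), np.int64(0)), (np.int64(-230), np.int64(0)), (np.int64(-220), np.int64(207)), (np.int64(-210), np.int64(171)), (np.int64(-200), np.int64(168)), (np.int64(-190), np.int64(157)), (np.int64(-180), np.int64(159)), (np.int64(-170), np.int64(153)), (np.int64(-160), np.int64(149)), (np.int64(-150), np.int64(143)), (np.int64(-140), np.int64(146)), (np.int64(-130), np.int64(140)), (np.int64(-120), np.int64(138)), (np.int64(-110), np.int64(162)), (np.int64(-100), np.int64(168)), (np.int64(-90), np.int64(78)), (np.int64(-80), np.int64(53)), (np.int64(-70), np.int64(36)), (np.int64(-60), np.int64(32)), (np.int64(-50), np.int64(18)), (np.int64(-40), np.int64(22)), (np.int64(-30), np.int64(26)), (np.int64(-20), np.int64(9)), (np.int64(-10), np.int64(0)), (np.int64(0), np.int64(0)), (np.int64(10), np.int64(0)), (np.int64(20), np.int64(0)), (np.int64(30), np.int64(0)), (np.int64(40), np.int64(0))]
[(np.int64(-250), np.int64(
[... 210 characters left out ...]
80), np.int64(153)), (np.int64(-170), np.int64(149)), (np.int64(-160), np.int64(70)), (np.int64(-150), np.int64(13)), (np.int64(-140), np.int64(140)), (np.int64(-130), np.int64(135)), (np.int64(-120), np.int64(135)), (np.int64(-110), np.int64(101)), (np.int64(-100), np.int64(82)), (np.int64(-90), np.int64(64)), (np.int64(-80), np.int64(41)), (np.int64(-70), np.int64(25)), (np.int64(-60), np.int64(6)), (np.int64(-50), np.int64(13)), (np.int64(-40), np.int64(10)), (np.int64(-30), np.int64(1)), (np.int64(-20), np.int64(0)), (np.int64(-10), np.int64(0)), (np.int64(0), np.int64(0)), (np.int64(10), np.int64(0)), (np.int64(20), np.int64(0)), (np.int64(30), np.int64(0)), (np.int64(40), np.int64(0))]
```

The cartridge is held level above the gun with its nozzle towards the slot, and the fit shows a lateral error of 0.1 mm and a tilt of 0.45°. Now I lower it gently.

```bash
python3 - <<'E'
from h import *; from workcell import *
from glueaxis import glueaxis
import glueaxis as ga
c=np.load("s5.npz"); P=cloud(c); Q=P[c["range_z"]>0]; d=Q-(F+[0,0,138]); m=np.hypot(d@gn,d[:,2])<20; a=(d@gx)[m]; a=a[(a<-205)&(a>-245)]; print("base face a",np.median(a),len(a))
Tp=F-[0,0,2]+gx*(-13-212+AX)+OFF*RP[:,2]
print(movel(Tp+[0,0,15],RP,max_speed=90,guard=12)); wait(.2)
print(movel(Tp+[0,0,-4],RP,max_speed=12,guard=3)); s=read_state(); print(s["time"],s["eef_pos"]-Tp,s["ft_force"])
np.save("rel.npy",s["eef_pos"])
c=camera("scene"); cv2.imwrite("pics/s6.png",cv2.resize(c["image"][180:400,240:480],None,fx=2.5,fy=2.5)); np.savez("s6.npz",**c)
x,e,n,pa,ay,am=glueaxis(c,F-[0,0,2],0); print(x.round(2),e,n,pa.round(1))
d=cloud(c)[c["range_z"]>0]-(F-[0,0,2]); m=np.hypot(d@gn,d[:,2])<20; a=(d@gx)[m]; print(np.histogram(a[(a<-190)&(a>-260)],bins=np.arange(-260,-189,3)))
E
```

```text
base face a -220.37492390788623 170
False
True
23.2 [0.25609421 0.08725885 1.36741774] [ 3.30798295 -1.18181271  2.01161727]
[1.32 0.68 0.24 0.05] 0.8665939601372727 2280 [-220.  -219.6 -147.1    2.5    4.4]
(array([  0,   0,   0,   0,   7,   4,   0,   0,   0,   0,   0,   0,   6,
       124,   0,   0,   0,   0,   0,   0,   0,   0,   0]), array([-260, -257, -254, -251, -248, -245, -242, -239, -236, -233, -230,
       -227, -224, -221, -218, -215, -212, -209, -206, -203, -200, -197,
       -194, -191]))
```

View pics/s6.png

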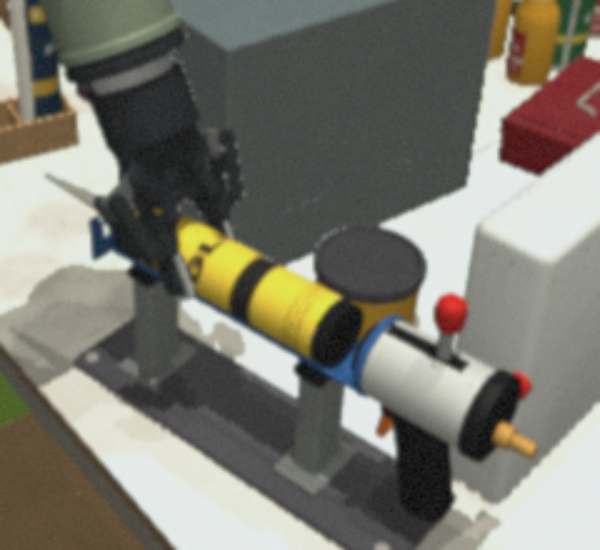

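The cartridge rests in the trough with the nozzle through the slot. Its base is at -220 mm from the plate, so the shoulder is about 8 mm short of it. I'll release, retreat and locate the knob.

```bash
python3 - <<'E'
from h import *; from workcell import *
from glueaxis import glueaxis
open_gripper(); s=read_state(); print(s["time"],s["ft_force"],s["finger_gap"])
p=s["eef_pos"]; print(movel(p+[0,0,130],None,max_speed=120,guard=10)); wait(.2)
c=camera("scene"); np.savez("s7.npz",**c)
x,e,n,pa,ay,am=glueaxis(c,F-[0,0,2],0); print(x.round(2),e,n)
P=cloud(c); d=P[c["range_z"]>0]-(F-[0,0,2]); m=np.hypot(d@gn,d[:,2])<20; a=(d@gx)[m]; print("base a",np.median(a[(a<-200)&(a>-232)]))
hsv=cv2.cvtColor(c["image"],cv2.COLOR_BGR2HSV); K=P[(c["range_z"]>0)&((hsv[...,0]<8)|(hsv[...,0]>172))&(hsv[...,1]>150)&(P[...,2]>204)&(P[...,0]<600)]
k,e=circ(K[K[:,2]<226],11,K.mean(0)[:2]); kd=np.r_[k,0]-F*[1,1,0]; print("knob",k,"a",kd@gx,"l",kd@gn)
# knob push poses: tool down, closed fingers behind the knob; y axis along gx or gn
for R,nm in((down(gx[0],gx[1]),"y||gx"),(down(-gx[0],-gx[1]),"-"),(down(gn[0],gn[1]),"y||gn"),(down(-gn[0],-gn[1]),"-")):
    q=[inverse_kinematics(np.r_[k,208]-gx*b,R) for b in(60,15,-25)]
    print(nm,[None if z is None else np.round(z,2).tolist() for z in q])
E
```

```text
23.7167 [-0.52470044  0.90243636 -0.23533226] 85.44027955989056
False
[-0.28 -0.21 -0.26 -0.25] 0.7634614626146945 2864
base a -219.77596392221588
knob [ 530.68282937 -349.57431176] a -299.63180401715476 l -1.630059170875272
y||gx [[0.8, 0.66, -0.4, 1.45, 0.27, 1.09, 2.14], [0.76, 0.6, -0.39, 1.55, 0.25, 1.04, 2.09], [0.72, 0.56, -0.39, 1.63, 0.24, 1.0, 2.04]]
- [[0.45, 0.64, 0.17, 1.47, -0.12, 1.04, -0.71], [0.41, 0.58, 0.15, 1.57, -0.1, 0.99, -0.77], [0.36, 0.54, 0.14, 1.65, -0.09, 0.96, -0.82]]
y||gn [[0.02, 0.87, 1.01, 1.5, -0.77, 1.21, -1.78], [-0.06, 0.82, 1.01, 1.6, -0.74, 1.16, -1.81], [-0.21, 0.9, 1.22, 1.68, -0.9, 1.23, -1.7]]
- [[0.61, 0.63, -0.09, 1.46, 0.06, 1.05, 0.73], [0.57, 0.58, -0.09, 1.56, 0.06, 1.0, 0.67], [0.53, 0.54, -0.1, 1.64, 0.06, 0.97, 0.62]]
```

The cartridge has settled (offset below 0.5 mm) and the knob is 30.6 mm short of its home position. Now I push it from behind with closed fingers.

```bash
python3 - <<'E'
from h import *; from workcell import *
R=down(-gn[0],-gn[1]); k=F*[1,1,0]-299.6*gx-.8*gn
clamp(); st=k-55*gx
movep(st+[0,0,330],R); movel(st+[0,0,209],R,max_speed=120,guard=10); wait(.2)
s=read_state(); print(s["time"],s["eef_pos"],s["ft_force"],s["finger_gap"])
f0=np.array(s["ft_force"])
hit=movel(k-12*gx+[0,0,209],R,max_speed=30,guard=2.5); s=read_state(); p=s["eef_pos"]; print("contact",hit,(p-k)@gx,(s["ft_force"]-f0)@gx)
end=p+gx*38; end[2]=209
hit=movel(end,R,max_speed=12,guard=14); s=read_state(); print("push",hit,(s["eef_pos"]-p)@gx,(s["ft_force"]-f0)@gx,s["ft_force"],s["time"])
wait(.3); s=read_state(); print((s["eef_pos"]-p)@gx,(s["ft_force"]-f0)@gx)
E
```

```text
28.3833 [ 541.73702791 -403.60221569  209.56032619] [0.81392995 0.06070626 0.22820217] -0.07590085744599188
contact True -22.107359441964654 0.39450365562470113
push True 30.188164800729506 -2.8316201689633216 [ 1.88328551 -2.60451265 -0.30704163] 31.7083
30.10331248405776 -2.9489467597204735
```

```bash
python3 - <<'E'
from h import *; from workcell import *
from glueaxis import glueaxis
s=read_state(); p=s["eef_pos"]; movel(p-45*gx,None,max_speed=80); movel(p-45*gx+[0,0,140],None,max_speed=150)
wait(.2); c=camera("scene"); np.savez("s8.npz",**c)
cv2.imwrite("pics/s8.png",cv2.resize(c["image"][180:400,240:480],None,fx=2.5,fy=2.5))
x,e,n,pa,ay,am=glueaxis(c,F-[0,0,2],0); print(x.round(2),e,n)
P=cloud(c); ok=c["range_z"]>0
hsv=cv2.cvtColor(c["image"],cv2.COLOR_BGR2HSV); K=P[ok&((hsv[...,0]<8)|(hsv[...,0]>172))&(hsv[...,1]>150)&(P[...,2]>204)&(P[...,0]<600)]
k,e=circ(K[K[:,2]<226],11,K.mean(0)[:2]); kd=np.r_[k,0]-F*[1,1,0]; print("knob a",kd@gx)
# yellow band displacement between s7 and s8
for f in("s7.npz","s8.npz"):
    d=np.load(f); r=glueaxis(d,F-[0,0,2],0); a=r[4]; h,b=np.histogram(a,bins=np.arange(-220,-60,2)); print(f,h.tolist())
print(read_state()["time"],read_state()["ft_force"])
E
```

```text
[0.06 0.13 0.16 0.21] 0.852943131319476 2970
knob a -268.16378702936794
s7.npz [0, 0, 2, 17, 31, 27, 31, 25, 25, 34, 23, 32, 20, 36, 22, 29, 23, 31, 25, 25, 26, 30, 22, 26, 22, 28, 27, 21, 25, 25, 26, 22, 21, 1, 0, 0, 0, 0, 0, 14, 25, 16, 21, 31, 23, 21, 22, 27, 27, 18, 30, 19, 21, 25, 24, 21, 24, 20, 22, 19, 16, 25, 23, 18, 27, 17, 25, 20, 22, 20, 25, 22, 19, 20, 22, 22, 21, 20, 16]
s8.npz [0, 0, 0, 1, 0, 0, 0, 0, 5, 22, 26, 28, 27, 24, 31, 26, 31, 24, 27, 27, 23, 19, 35, 25, 21, 27, 25, 24, 25, 26, 27, 23, 26, 25, 24, 27, 26, 23, 14, 3, 0, 0, 0, 0, 0, 12, 19, 27, 18, 25, 21, 27, 24, 19, 26, 24, 22, 23, 20, 20, 23, 22, 24, 22, 20, 21, 18, 21, 24, 20, 17, 25, 22, 19, 26, 19, 24, 15, 23]
34.05 [0.78149806 0.05179049 0.26159052]
```

View pics/s8.png

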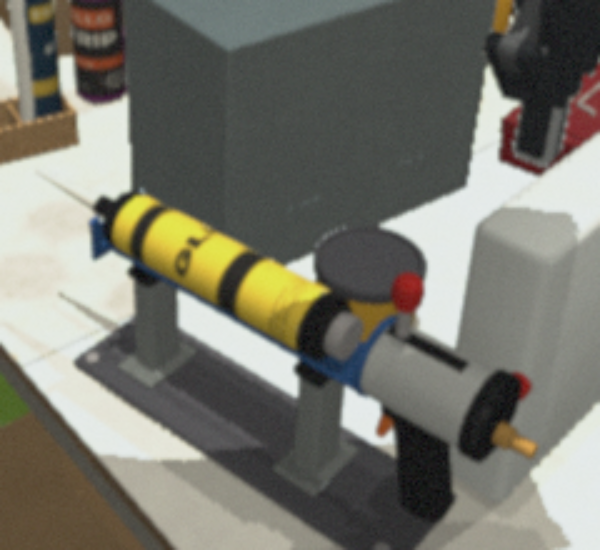

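The cup sits at the base, the nozzle is out through the slot, and the clamp travel is about 35 mm as expected. I'll confirm it is home with one gentle re-push, then hand in.

```bash
python3 - <<'E'
from h import *; from workcell import *
R=down(-gn[0],-gn[1]); k=F*[1,1,0]-299.6*gx-.8*gn
z=np.array([0,0,209.])
b=k+gx*(-22.1+30.1)     # tool position at end of first push
movel(b-20*gx+z,R,max_speed=120,guard=10); wait(.2); movel(b-4*gx+z,R,max_speed=40); wait(.2)
hit=movel(b+6*gx+z,R,max_speed=10,guard=18); s=read_state(); print(hit,(s["eef_pos"]-b)@gx,s["ft_force"])
wait(.3); s=read_state(); print((s["eef_pos"]-b)@gx,s["ft_force"])
movel(s["eef_pos"]-40*gx,None,max_speed=80); movel(s["eef_pos"]-40*gx+[0,0,120],None,max_speed=150); wait(.3)
c=camera("scene"); P=cloud(c); hsv=cv2.cvtColor(c["image"],cv2.COLOR_BGR2HSV)
K=P[(c["range_z"]>0)&((hsv[...,0]<8)|(hsv[...,0]>172))&(hsv[...,1]>150)&(P[...,2]>204)&(P[...,0]<600)]
kk,e=circ(K[K[:,2]<226],11,K.mean(0)[:2]); print("knob a",(np.r_[kk,0]-F*[1,1,0])@gx)
from glueaxis import glueaxis
r=glueaxis(c,F-[0,0,2],0); print(r[0].round(2),np.histogram(r[4],bins=np.arange(-220,-60,2))[0][:50].tolist(),read_state()["time"])
E
```

```text
True 1.0609838883570732 [ 2.66978803 -3.71128325  0.59461846]
1.0880189564090457 [ 2.88880524 -4.38445524  1.21279925]
knob a -267.29262173970733
[0.17 0.17 0.24 0.22] [0, 0, 0, 0, 1, 0, 1, 0, 0, 14, 26, 27, 28, 32, 18, 31, 28, 26, 23, 27, 29, 25, 27, 26, 23, 22, 30, 25, 24, 24, 29, 20, 25, 28, 22, 27, 23, 24, 23, 7, 0, 0, 0, 0, 0, 4, 16, 18, 28, 26] 39.3417
```

```bash
python3 - <<'E'
from h import *; from workcell import *
R=down(-gn[0],-gn[1]); k=F*[1,1,0]-299.6*gx-.8*gn
z=np.array([0,0,209.]); b=k+gx*(-22.1+30.1)
movel(b-20*gx+z,R,max_speed=120,guard=10); wait(.2); movel(b-3*gx+z,R,max_speed=40); wait(.2)
hit=movel(b+6*gx+z,R,max_speed=7,guard=25); s=read_state(); print(hit,(s["eef_pos"]-b)@gx,s["ft_force"])
movel(s["eef_pos"]-40*gx,None,max_speed=80); movel(s["eef_pos"]-40*gx+[0,0,120],None,max_speed=150); wait(.3)
c=camera("scene"); P=cloud(c); hsv=cv2.cvtColor(c["image"],cv2.COLOR_BGR2HSV)
K=P[(c["range_z"]>0)&((hsv[...,0]<8)|(hsv[...,0]>172))&(hsv[...,1]>150)&(P[...,2]>204)&(P[...,0]<600)]
kk,e=circ(K[K[:,2]<226],11,K.mean(0)[:2]); print("knob a",(np.r_[kk,0]-F*[1,1,0])@gx,read_state()["time"])
if hit and abs((s["eef_pos"]-b)@gx-1.06)<.9: print(finish_job())
E
```

```text
True 1.5087615776426422 [ 3.39478449 -4.35585868 -1.05859852]
knob a -266.4275413423895 44.6083
the job is handed in; nothing more can be done
None
```

The cartridge is in the gun: it lies in the trough with the nozzle out through the slot, pressed home until the push force stopped it. Three gentle pushes set the clamp, the last adding only about half a millimetre. I handed the job in at about 44.6 s, but the hand-in gave no pass or fail verdict.

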